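# Lock the hold-down strap of the bolt test rig with its R-clip

## Task

Make the fang bolt in the test rig safe for its test: swing the steel hold-down strap down over the bolt until it lies flat with its eye around the upright lock pin. Then start the straight leg of the R-clip lying on the rig's deck in the pin's cross-hole, just above the strap, and push it fully home so that its bow springs over the pin. Do not press the red button, and leave the bolt in its V-blocks and the ring gauge where they are.

Things in the scene. Friction and masses are not known exactly. Their poses are not given: they have to be found in the camera images.
- rig: Bolt test rig, bolted down; place and yaw vary. Origin on the table under the lock pin. Axes: z up, +y from the pin to the strap's hinge. Its dark flat deck, top 60 mm above the table, reaches from 235 mm on the -y side of the pin to 35 mm on the +y side, and from 75 mm on the -x side to 120 mm on the +x side. The clip lies on its -y part.
- pin_hole (a point): Centre of the cross-hole in the lock pin, a fixed upright, greased bright steel pin of 28 mm diameter that reaches 36 mm above the deck. The hole, 9 mm in diameter with rounded mouths, runs level along this point's y axis right through the pin, its centre 4 mm above the deck top. Axes as the rig's.
- strap_hinge (a point): Centre of the strap's hinge, 155 mm along +y from the lock pin and 5 mm below the deck top; axes as the rig's. The hinge axis runs along x. The lugs beside it reach 4 mm above the deck top.
- strap (a joint): Angle of the hold-down strap (rad): 0 closed, flat in its recess with its top 0.5 mm below the deck top; grows as its free end is raised. Flat steel bar 9 mm thick, 44 mm wide, reaching 185 mm from the hinge, with an oval eye that goes around the pin; 0.38 kg. A stiff hinge holds it where it is left; 2 to 5 N on its upper face, 110 mm from the hinge, closes it.
- strap_push (a point): On the middle line of the strap's upper face, 110 mm from the hinge axis (and 4.5 mm above it when closed): a good place to press the strap shut, 45 mm from the pin's axis when closed. Moves with the strap; strap closed, its axes are the rig's.
- clip_grip (a point): Middle of the R-clip's back end, half-way between its two wires, 3 mm above the deck. The clip is bright 6 mm spring wire, 142 mm long, lying flat, free to slide, about 73 g. Axes: +x along the straight leg to its tip, +y from the leg to the sprung arm, z up. From x = -6 to +12 mm the two wires run parallel, 30 mm over both, and are stiff: grip here, across y.
- clip_tip (a point): Tip of the R-clip's straight leg (rounded, 4 mm thick for the last 9 mm), 123 mm along x and 12 mm to the -y side of clip_grip; axes as clip_grip. The leg is straight along x all the way back.
- clip_eye (a point): Back of the R-clip's round eye, 21 mm behind clip_grip: push here along +x to drive the clip home. Axes as clip_grip. About 43 mm before home the arm's flared tip meets the pin; 6 to 12 N along the leg then pushes the bow over; keep on until it has snapped in, fully home. Beyond home it is stopped.
- clip_seat (a point): Middle of the R-clip's bow on the axis of the straight leg, 56 mm along +x from clip_grip and 12 mm to the -y side; axes as clip_grip. Fully home, this point lies on the lock pin's axis and the clip's x axis points along the rig's +y. The arm's flared tip is 51 mm farther along x and 20 mm to the +y side.
- clip_arm (a joint): Opening of the R-clip's sprung arm (rad): 0 relaxed, spring-closed; rises to about 0.14 while it rides over the lock pin and falls back below 0.04 once the bow has sprung over.
- button (a joint): Travel of the red push button (m) on top of the ram housing, 200 mm on the +x side and 80 mm on the +y side of the lock pin: 0 up, 0.006 pressed. Its top is 44 mm above the deck top.
- bolt_mid (a point): Middle of the corroded fang bolt, 22 mm in diameter, 180 mm long with a 36 mm square head, lying along x in the rig's V-blocks, 80 mm along +y from the lock pin and 21 mm below the deck top.
- ring_mid (a point): Middle of the chrome ring gauge, 52 mm outside diameter and 16 mm high, standing on the +x edge of the deck beside the R-clip.
There are look-alikes about, which are no part of the job. There is more than one size of the part that bears clip_grip; the job needs the smallest.

How it is judged:
By the outcome, as a careful person would: the job done as asked, in the order asked, and still so for the second after the job is handed in, with the robot touching nothing.
It also fails if it takes over 59 s, if anything falls off the work surface, if the arm or the gripper's body presses on something with over 40 N, if the wrist force passes 120 N, or if a joint passes its speed limit or range.

## Robot

A 6-joint arm with a two-finger parallel gripper is mounted at the origin on the work surface. World frame = base frame: x ahead of the robot, y to its left, z up, the work surface at z = 0. Lengths are in m, angles in rad, forces in N, time in s.
With the tool pointing down it reaches from about 0.25 to 0.775 m from the base axis. Payload 4 kg.
Tool frame: the origin (TCP) lies midway between the tips of the shut fingers; the grasp point (between the pads) lies 19 mm behind it; z points along the fingers, y is the line along which they close (so a half turn about z gives the same grasp; the last joint's range is limited). The gripper opens to 94 mm and grips with 3 to 60 N. Pads are 16 mm wide; open, the fingers measure 119 mm over their backs; the gripper's body (75 mm by 177 mm) begins 78 mm behind the grasp point.
Start: joints at [-1.277, 0.087, 1.371, -0, 1.684, -0.103], TCP at [0.213, -0.507, 0.206] pointing down, gripper open.
Joint ranges: [-3.1, 3.1], [-0.76, 2.03], [0.27, 2.55], [-1.08, 4.22], [0.17, 2.65], [-2.57, 2.57]. Speed limits (rad/s): [2.79, 2.79, 3.14, 3.14, 3.14, 3.14].

## Interface

Orientations are given as a unit quaternion [w, x, y, z].
In Python, from plant import r gives the robot as it stands.
- The arm moves only by the tool play_rows, never from a script. Its argument "series" is a list of rows, each a list of 3 entries, a list of its own where there are three numbers: the closure, from -1 (fully open) to 1 (shut), then the shift along the world's x, y, z in cm, then the turn about the world's z in rad. In form: [[fingers, [x, y, z], yaw], ...]. A call has 1 to 20 rows; each row is the pose to reach, as a shift and turn from the pose commanded when the call began; what a row does not reach only later rows make up. A row lasts 1/12 s, in which the tool goes at most 41.7 mm and 7.16 degrees, less where a joint would pass 70% of its speed; a pose out of reach is approached as far as the arm can. A call with a gripper value outside its range is refused whole. The fingers move at their own pace and stop on an object; "squeeze" is the grip in N (left out, the last holds). Time passes only in rows, so rows that repeat a pose let the fingers close. It gives the time, the measured TCP pose, the force, the opening and the grip force at its end, in the units of the state.
- r.get_state(): the state, without advancing time (a new reading comes with each control period).
- r.capture(name): name is "side" or "top" or "wrist"; returns a dict with "frame" (400x640x3 uint8, red, green, blue), "camera_matrix" (3x3 intrinsics, pixels), "origin" and "attitude" of the camera in the world. Camera axes: x right, y up, looking along -z (the intrinsics and any distortion apply to the point x, -y, -z); pixel columns grow to the right and rows downward; lengths in m; the calibration is good to about 2 mm. A picture is of the moment at which its call begins. There is no depth.
- r.finish_job(): hands the job in; it is judged then, once.
The state is a dict: "time": time; "joints": joint angles; "qd": joint speeds; "tau": joint torques, N m; "ee_pos": TCP position; "ee_rot": TCP orientation; "contact_force": force on the tool from outside, world axes, zero at the start; "wrist_torque": the same for the moment, N m; "finger_gap": finger opening in m; "finger_force": force on a finger pad.
Only numpy, scipy, OpenCV 4.12 (cv2) and the standard library are available. Lean on these libraries where they do the work, as an engineer would, in place of code of your own. Each camera call takes 0.05 s, during which the arm holds its last target. There are 200 camera calls.

## Working session

There is one attempt and no reset: what is moved stays moved. The work goes in short steps, Python scripts to look and compute and a tool call to move; the robot and the scene stay as the last step left them, time stands still between calls to the robot, and variables do not carry over. Pictures are saved under pics/ and viewed, at most 10 in all, crops included, and the job is handed in when it is done.

Besides the shell and the picture viewer there is one more tool, called as a command line: name --argument value ..., lists and objects as JSON in quotes. play_rows: Moves the arm, as the interface text tells. Its arguments: {"type":"object","properties":{"series":{"type":"array","items":{"type":"array"}},"squeeze":{"type":"number"}},"required":["series"]}

```bash
mkdir -p pics; ls; cat > h.py <<'E'
import numpy as np, cv2, json
from scipy.spatial.transform import Rotation as R
from plant import r
def cap(name,fn):
    d=r.capture(name); cv2.imwrite('pics/'+fn+'.png',d['frame'][:,:,::-1])
    q=np.array(d['attitude'],float)
    Rm=q if q.shape==(3,3) else R.from_quat(q[[1,2,3,0]]).as_matrix()
    c=dict(K=np.array(d['camera_matrix']).tolist(),o=np.array(d['origin']).tolist(),R=Rm.tolist(),keys=list(d))
    json.dump(c,open('pics/'+fn+'.json','w')); return d
def cam(fn):
    c=json.load(open('pics/'+fn+'.json')); return np.array(c['K']),np.array(c['o']),np.array(c['R'])
def ray(fn,px):
    K,o,Rm=cam(fn); v=np.linalg.solve(K,[px[0],px[1],1]); return o,Rm@(v*[1,-1,-1])
def atz(fn,px,z):
    o,d=ray(fn,px); return o+d*(z-o[2])/d[2]
def tri(obs):
    A=np.zeros((3,3));b=np.zeros(3)
    for fn,px in obs:
        o,d=ray(fn,px); d=d/np.linalg.norm(d); P=np.eye(3)-np.outer(d,d); A+=P;b+=P@o
    x=np.linalg.solve(A,b)
    return x,[float(np.linalg.norm(np.cross(x-ray(f,p)[0],ray(f,p)[1]/np.linalg.norm(ray(f,p)[1])))) for f,p in obs]
def proj(fn,X):
    K,o,Rm=cam(fn); c=Rm.T@(np.array(X)-o); u=K@(c*[1,-1,-1]); return u[:2]/u[2]
E
python3 - <<'E'
from h import *
for n in ['top','side','wrist']:
    d=cap(n,n+'0'); print(n,[k for k in d],d['camera_matrix'],d['origin'],d['attitude'])
a=[cv2.imread(f'pics/{n}0.png') for n in ['top','side']]
cv2.imwrite('pics/ts.png',cv2.resize(np.vstack(a),(480,600)))
print(r.get_state())
E
```

```text
pics
top ['frame', 'camera_matrix', 'origin', 'attitude'] [[391.06110615   0.         320.84658838]
 [  0.         391.06110615 200.85178901]
 [  0.           0.           1.        ]] [0.48076479 0.04926527 0.93334547] [-0.70160044 -0.03122755  0.01396617  0.71174898]
side ['frame', 'camera_matrix', 'origin', 'attitude'] [[390.10316613   0.         320.88110618]
 [  0.         390.10316613 204.60067027]
 [  0.           0.           1.        ]] [ 0.28621526 -0.2816116   0.59580614] [ 0.89833469  0.31803352 -0.09574819 -0.28754433]
wrist ['frame', 'camera_matrix', 'origin', 'attitude'] [[314.96612702   0.         315.74911996]
 [  0.         314.96612702 199.96938251]
 [  0.           0.           1.        ]] [ 0.27960841 -0.47992403  0.38283333] [ 0.82584824 -0.10412766  0.07033486 -0.54971368]
{'time': 0.15, 'joints': array([-1.27711322e+00,  8.78007086e-02,  1.37182892e+00, -2.32143011e-05,
        1.68360693e+00, -1.03060139e-01]), 'qd': array([-0.00148063, -0.00306108, -0.00414116,  0.0001839 ,  0.00010086,
       -0.00010743]), 'tau': array([ 7.65440909e-04, -3.40645051e+01, -3.02793038e+01,  7.17796083e-02,
        3.05573177e-02, -1.18765265e-04]), 'ee_pos': array([ 0.21242212, -0.50689299,  0.20460426]), 'ee_rot': array([-8.17123764e-04,  9.80388711e-01,  1.97071813e-01, -8.97050030e-05]), 'contact_force': array([0.21656678, 0.32400408, 0.87662947]), 'wrist_torque': array([-0.00239831,  0.05441482,  0.00428122]), 'finger_force': 0.0, 'finger_gap': 0.09406651853566446}
```

View pics/top0.png

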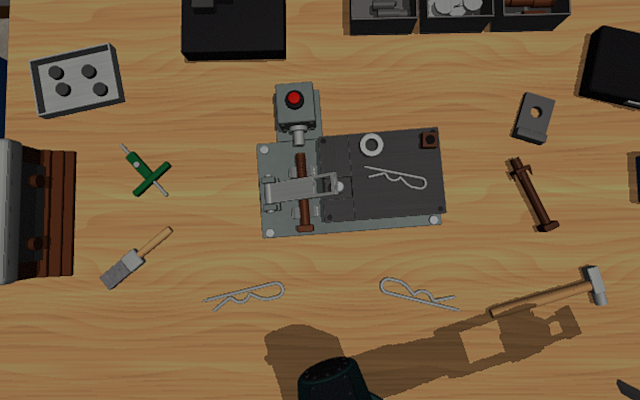

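View pics/side0.png

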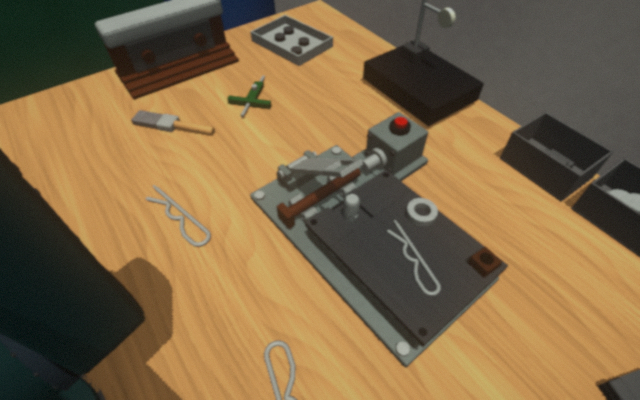

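The top view shows the rig with its pin at about (338,186), hinge at (270,193), strap raised over the bolt, and red button at (294,99). R-clip candidates are the deck clip (395,178), the table clip at (245,294) and the table clip at (420,293). I choose the deck clip because it lies on the dark deck beside the ring (371,145), and it is the smallest. The side view shows the same clip at (415,258), with the pin at (352,205). Next I'll check the choice in enlarged crops.

```bash
python3 - <<'E'
from h import *
a=cv2.imread('pics/top0.png')[120:240,250:450]; b=cv2.imread('pics/side0.png')[140:340,240:520]
cv2.imwrite('pics/c1.png',cv2.resize(a,(800,480),interpolation=cv2.INTER_CUBIC))
cv2.imwrite('pics/c2.png',cv2.resize(b,(784,560),interpolation=cv2.INTER_CUBIC))
E
```

```text
(no output)
```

View pics/c1.png

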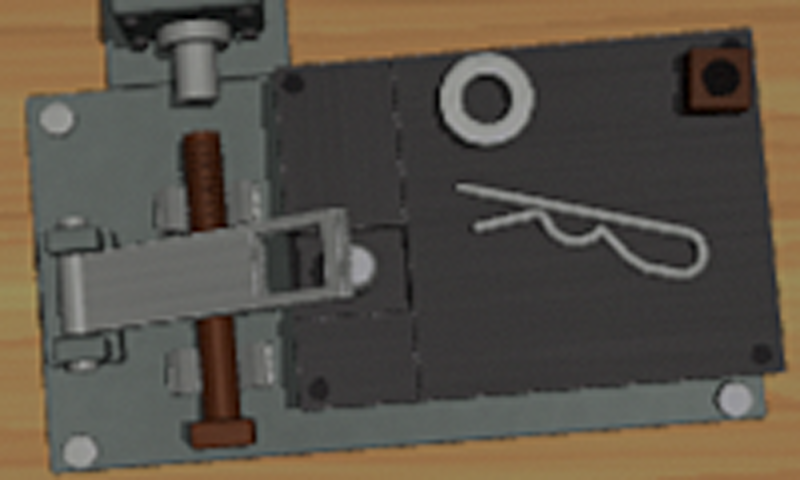

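View pics/c2.png

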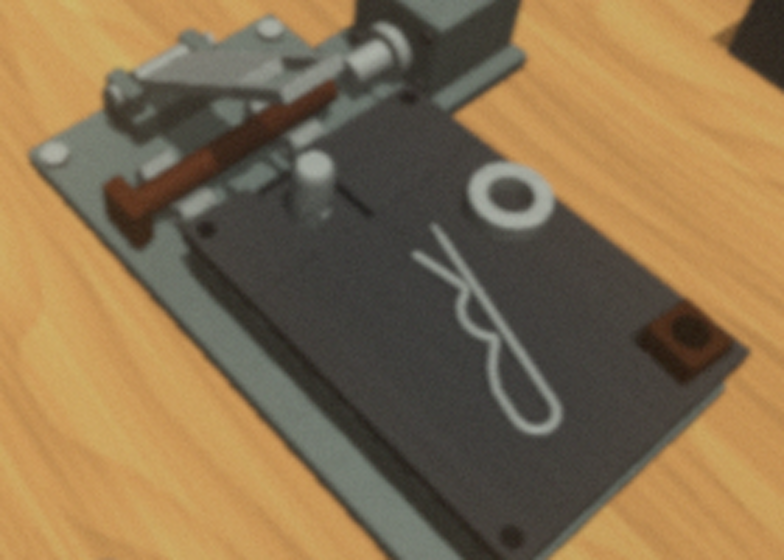

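The crops confirm the choice. The deck clip's leg tip is at crop1 (457,187), arm tip at (477,229) and eye back at (707,250). The arm lies on the -x side, which is the right way up for insertion. The pin top is at crop1 (360,267) and crop2 (315,163). Now I'll measure.

```bash
python3 - <<'E'
from h import *
np.set_printoptions(precision=4,suppress=True)
T=lambda u,v:('top0',(250+u/4-.375,120+v/4-.375)); S=lambda u,v:('side0',(240+u/2.8-.32,140+v/2.8-.32))
P={'pintop':[T(360,267),S(316,163)],'legtip':[T(458,187),S(434,227)],'armtip':[T(477,229),S(415,254)],'eyeback':[T(706,252),S(546,431)],
'ring':[T(487,99),S(514,195)],'scr1':[T(293,83),S(408,97)],'scr2':[T(318,389),S(206,230)],'scr3':[T(762,353),S(512,537)]}
for k,o in P.items():
    x,e=tri(o); print(k,x,np.round(e,4), 'top@z', atz(*o[0],{'pintop':.096,'ring':.076}.get(k,.062 if k[:3]!='scr' else .06))[:2])
# deck corners z=.06
C=[atz(*T(*c),.06)[:2] for c in [(274,68),(750,30),(783,370),(290,408)]]
print(np.array(C))
y=(C[0]-C[1])/np.linalg.norm(C[0]-C[1]); y2=(C[3]-C[2])/np.linalg.norm(C[3]-C[2])
print('yaw y',np.arctan2(*y[::-1]),np.arctan2(*y2[::-1]), np.linalg.norm(C[0]-C[1]),np.linalg.norm(C[0]-C[3]))
ya=(np.arctan2(*y[::-1])+np.arctan2(*y2[::-1]))/2-np.pi/2
c,s=np.cos(ya),np.sin(ya);Rz=np.array([[c,-s],[s,c]])
pin=np.array([np.mean(C,0)-Rz@[.0225,-.1]])[0]; print('pin from deck',pin,'yaw',ya)
# strap end fit
import itertools
for th in np.arange(.2,1.3,.15):
    pts=[]
    for xx in(-.022,.022):
        l=np.array([xx,.155-.185*np.cos(th)-.0045*np.sin(th)]); w=np.r_[pin+Rz@l,.055+.185*np.sin(th)+.0045*np.cos(th)]
        a=proj('top0',w);b=proj('side0',w); pts+=[(a-[250,120])*4,(b-[240,140])*2.8]
    print(round(th,2),*np.round(pts).astype(int))
E
```

```text
pintop [0.5644 0.029  0.0978] [0.0006 0.0006] top@z [0.5651 0.0286]
legtip [ 0.613  -0.028   0.0581] [0.0002 0.0002] top@z [ 0.6126 -0.0278]
armtip [ 0.5887 -0.0378  0.0612] [0.0003 0.0003] top@z [ 0.5888 -0.0379]
eyeback [ 0.5727 -0.1644  0.057 ] [0.0021 0.0021] top@z [ 0.5738 -0.1647]
ring [ 0.6604 -0.0443  0.0712] [0.0002 0.0002] top@z [ 0.6592 -0.0436]
scr1 [0.674  0.0643 0.0559] [0.0008 0.0008] top@z [0.6737 0.0638]
scr2 [0.5003 0.0526 0.0557] [0.0007 0.0007] top@z [0.5007 0.0522]
scr3 [ 0.5166 -0.1946  0.0564] [0.001 0.001] top@z [ 0.5172 -0.1943]
[[ 0.6825  0.0744]
 [ 0.699  -0.1936]
 [ 0.5076 -0.2056]
 [ 0.4904  0.068 ]]
yaw y 1.6321646503985177 1.6337690376464604 0.268495239955565 0.19227742237479303
pin from deck [0.5662 0.0342] yaw 0.06217051722759237
0.2 [402 300] [316 203] [395 219] [371 166]
0.35 [391 297] [310 167] [384 213] [367 130]
0.5 [372 295] [299 126] [365 208] [358  89]
0.65 [344 294] [283  82] [337 204] [343  46]
0.8 [307 293] [262  37] [300 201] [324   1]
0.95 [262 293] [237  -8] [255 200] [300 -43]
1.1 [210 295] [210 -51] [203 199] [273 -84]
1.25 [152 297] [180 -89] [145 201] [ 243 -121]
```

Pin is at about (0.565, 0.029) with rig yaw 0.062. The strap stands at about 0.63 rad, the clip needs about +0.257 rad, and the heights agree to 2–3 mm. Now I'll move above the strap's push point with the fingers shut.

play_rows --series '[[1, [34.9, 59.9, -2.0], 1.236], [1, [34.9, 59.9, -2.0], 1.236], [1, [34.9, 59.9, -2.0], 1.236], [1, [34.9, 59.9, -2.0], 1.236], [1, [34.9, 59.9, -2.0], 1.236], [1, [34.9, 59.9, -2.0], 1.236], [1, [34.9, 59.9, -2.0], 1.236], [1, [34.9, 59.9, -2.0], 1.236], [1, [34.9, 59.9, -2.0], 1.236], [1, [34.9, 59.9, -2.0], 1.236], [1, [34.9, 59.9, -2.0], 1.236], [1, [34.9, 59.9, -2.0], 1.236], [1, [34.9, 59.9, -2.0], 1.236], [1, [34.9, 59.9, -2.0], 1.236], [1, [34.9, 59.9, -2.0], 1.236], [1, [34.9, 59.9, -2.0], 1.236], [1, [34.9, 59.9, -2.0], 1.236], [1, [34.9, 59.9, -2.0], 1.236], [1, [34.9, 59.9, -2.0], 1.236], [1, [34.9, 59.9, -2.0], 1.236]]' --squeeze 20

```text
time: 1.82
ee_pos: [0.5611, 0.0912, 0.185]
ee_rot: [-0.0, 0.685, 0.729, -0.001]
contact_force: [-0.6, 0.4, 0.6]
finger_gap: 0.0004
finger_force: 0.0
```

```bash
python3 - <<'E'
from h import *
cap('wrist','w1'); cap('side','s1')
a=cv2.imread('pics/w1.png'); b=cv2.imread('pics/s1.png')[100:300,220:540]
cv2.imwrite('pics/m1.png',np.vstack([cv2.resize(a,(560,350)),cv2.resize(b,(560,250))[:250]]))
s=r.get_state(); print(s['time'],s['ee_pos'],s['ee_rot'],s['joints'],s['contact_force'])
E
```

```text
1.9167 [0.56112934 0.09048492 0.18560217] [ 1.34992455e-04  6.85423800e-01  7.28144330e-01 -1.73764401e-04] [ 6.04013486e-02  1.32817867e-01  1.35989829e+00 -4.36125185e-04
  1.64894448e+00 -5.78313197e-05] [-0.09572445  0.17586483  0.12983597]
```

View pics/m1.png

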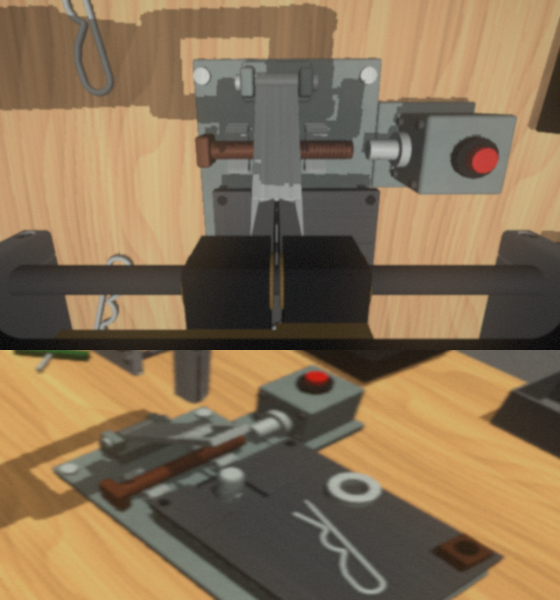

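The wrist view shows the strap's middle line at column ~277, directly in line with the shut fingers. The side view shows the gripper above the strap with the pin clear. Next I press the strap down along its arc.

play_rows --series '[[1, [0, 0, -2.0], 0], [1, [0, 0, -4.0], 0], [1, [0, 0, -5.5], 0], [1, [0, -0.3, -6.3], 0], [1, [0, -0.6, -7.1], 0], [1, [0, -0.9, -7.9], 0], [1, [0, -1.1, -8.4], 0], [1, [0.1, -1.3, -8.9], 0], [1, [0.1, -1.5, -9.4], 0], [1, [0.1, -1.6, -9.9], 0], [1, [0.1, -1.7, -10.5], 0], [1, [0.1, -1.8, -11.0], 0], [1, [0.1, -1.8, -11.4], 0], [1, [0.1, -1.8, -11.8], 0], [1, [0.1, -1.8, -12.1], 0], [1, [0.1, -1.8, -12.4], 0], [1, [0.1, -1.8, -12.6], 0], [1, [0.1, -1.8, -12.7], 0], [1, [0.1, -1.8, -12.7], 0]]'

```text
time: 3.5
ee_pos: [0.5626, 0.0737, 0.0597]
ee_rot: [0.0, 0.685, 0.729, 0.0]
contact_force: [-3.0, -2.0, 5.4]
finger_gap: 0.0004
finger_force: 3.3
```

play_rows --series '[[1, [0, 0, -0.1], 0], [1, [0, 0, -0.2], 0], [1, [0, 0, -0.3], 0], [1, [0, 0, -0.3], 0]]'

```text
time: 3.83
ee_pos: [0.5626, 0.0737, 0.0596]
ee_rot: [0.001, 0.685, 0.729, 0.0]
contact_force: [-6.6, -1.4, 17.0]
finger_gap: 0.0005
finger_force: 8.6
```

A firm stop at z = 0.0596 with 17 N means the strap is closed. Next I lift, go behind the clip and look.

play_rows --series '[[1, [0, 0, 4.0], 0], [1, [0, 0, 8.0], 0], [0, [0, 0, 12.0], 0], [0, [1.4, -24.0, 12.0], -0.257], [0, [1.4, -24.0, 12.0], -0.257], [0, [1.4, -24.0, 12.0], -0.257], [0, [1.4, -24.0, 12.0], -0.257], [0, [1.4, -24.0, 12.0], -0.257], [0, [1.4, -24.0, 12.0], -0.257], [0, [1.4, -24.0, 12.0], -0.257], [0, [1.4, -24.0, 12.0], -0.257], [0, [1.4, -24.0, 12.0], -0.257], [0, [1.4, -24.0, 12.0], -0.257]]'

```text
time: 4.92
ee_pos: [0.5766, -0.1646, 0.1752]
ee_rot: [-0.001, 0.772, 0.636, 0.0]
contact_force: [-0.0, -0.1, -0.1]
finger_gap: 0.0471
finger_force: 0.0
```

```bash
python3 - <<'E'
from h import *
cap('wrist','w2'); cap('side','s2'); cap('top','t2')
a=cv2.imread('pics/w2.png'); b=cv2.imread('pics/s2.png')[130:260,230:450]
cv2.imwrite('pics/m2.png',a)
cv2.imwrite('pics/m2.png',np.hstack([cv2.resize(a,(800,500)),]))
cv2.imwrite('pics/m2s.png',cv2.resize(b,None,fx=3,fy=3))
s=r.get_state(); print(s['time'],s['ee_pos'],s['ee_rot'],s['joints'],s['contact_force'],s['finger_gap']); print(cam('w2'))
for p in [(.577,-.145,.063),(.6126,-.0278,.063),(.565,.029,.096)]: print(proj('w2',p)*1.25)
E
```

```text
5.0667 [ 0.57669818 -0.16472043  0.1756138 ] [-4.38986351e-05  7.71877333e-01  6.35771462e-01  1.69894928e-04] [-3.72929625e-01  2.05177740e-01  1.29648371e+00  3.40322864e-04
  1.63984234e+00 -1.80124972e-01] [-0.76183115 -0.41559792 -0.20951542] 0.046858323010586414
(array([[314.96612702,   0.        , 315.74911996],
       [  0.        , 314.96612702, 199.96938251],
       [  0.        ,   0.        ,   1.        ]]), array([ 0.59099092, -0.09466477,  0.35371094]), array([[ 9.81243449e-01,  1.86583013e-01,  4.84569245e-02],
       [-1.92771852e-01,  9.50456139e-01,  2.43869105e-01],
       [-5.54349007e-04, -2.48636093e-01,  9.68596813e-01]]))
[389.52118296 220.78224183]
[407.3148039   41.55871592]
[306.92667    -65.34184474]
```

View pics/m2.png

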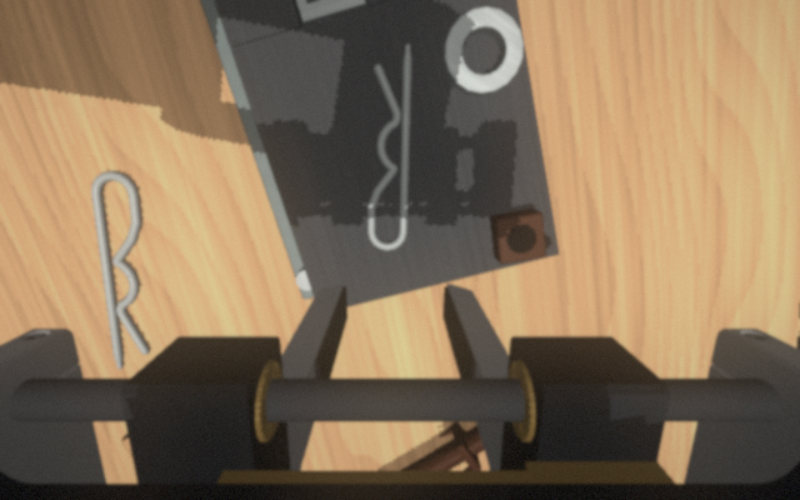

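The wrist view shows the clip clear of the fingers: eye back at (386,249), leg tip at (408,45), wires at columns 371 and 405 on row 221. This agrees with the first estimate to within a few pixels.

```bash
python3 - <<'E'
from h import *
np.set_printoptions(precision=4,suppress=True)
W=lambda u,v:atz('w2',(u/1.25,v/1.25),.063)[:2]
eye,tip,l=W(386,249),W(408,45),W(404.5,221); print(eye,tip,l,'wires',W(370.5,221))
v=tip-eye; h=np.arctan2(v[1],v[0])+np.arctan2(12,144); v2=tip-l
print('len',np.linalg.norm(v),'heading',h,np.arctan2(v2[1],v2[0]))
print('grip',eye+.021*np.array([np.cos(h),np.sin(h)]))
# triangulate grip eye back & tip with side
print(tri([('w2',(408/1.25,45/1.25)),('side0',(240+434/2.8-.32,140+227/2.8-.32))]),tri([('w2',(386/1.25,249/1.25)),('side0',(240+546/2.8-.32,140+431/2.8-.32))]))
E
```

```text
[ 0.5701 -0.1658] [ 0.6127 -0.03  ] [ 0.588  -0.1473] wires [ 0.563  -0.1424]
len 0.14239589127458777 heading 1.3503844766105317 1.3633830423784847
grip [ 0.5747 -0.1453]
(array([ 0.6128, -0.0285,  0.0584]), [0.0004489185714727788, 0.000448918571472669]) (array([ 0.5693, -0.1651,  0.0618]), [0.0012640787634120721, 0.001264078763412068])
```

View pics/m2s.png

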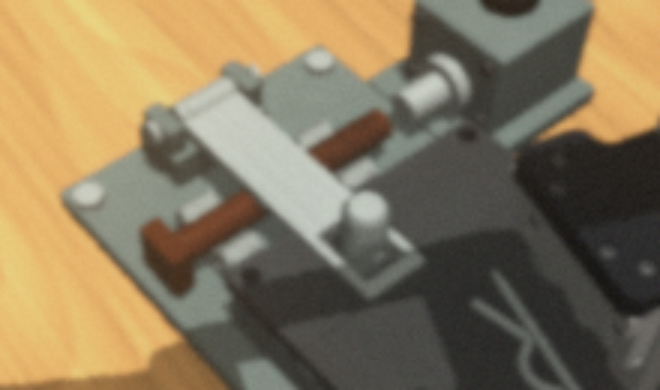

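The strap is flat with its eye around the pin (pin at (366,215) in the crop). Now I descend on the clip and grip it.

play_rows --series '[[0, [-0.1, 2.0, 0], -0.015], [0, [-0.1, 2.0, -4.0], -0.015], [0, [-0.1, 2.0, -8.0], -0.015], [0, [-0.1, 2.0, -10.0], -0.015], [0, [-0.1, 2.0, -10.9], -0.015], [0, [-0.1, 2.0, -11.3], -0.015], [0, [-0.1, 2.0, -11.3], -0.015]]'

```text
time: 5.65
ee_pos: [0.5758, -0.1458, 0.0627]
ee_rot: [0.0, 0.777, 0.629, 0.0]
contact_force: [-0.0, -0.4, -0.0]
finger_gap: 0.0468
finger_force: 0.0
```

play_rows --series '[[0, [0, 0, -0.13], 0], [0, [0, 0, -0.13], 0], [1, [0, 0, -0.13], 0], [1, [0, 0, -0.13], 0], [1, [0, 0, -0.13], 0], [1, [0, 0, -0.13], 0], [1, [0, 0, -0.13], 0], [1, [0, 0, -0.13], 0]]' --squeeze 30

```text
time: 6.32
ee_pos: [0.5759, -0.1466, 0.0621]
ee_rot: [0.001, 0.777, 0.629, 0.0]
contact_force: [-0.2, -0.5, 4.0]
finger_gap: 0.0289
finger_force: 30.0
```

play_rows --series '[[1, [0, 0, 0.3], 0], [1, [-0.3, 0.5, 0.3], 0.09], [1, [-0.8, 1.0, 0.3], 0.18], [1, [-1.37, 1.8, 0.3], 0.271], [1, [-1.37, 2.8, 0.3], 0.271], [1, [-1.37, 2.8, 0.3], 0.271], [1, [-1.37, 2.8, 0.3], 0.271], [1, [-1.37, 2.8, 0.3], 0.271]]'

```text
time: 6.98
ee_pos: [0.5621, -0.1183, 0.064]
ee_rot: [0.0, 0.686, 0.728, -0.0]
contact_force: [0.4, 0.3, -0.8]
finger_gap: 0.0289
finger_force: 30.0
```

```bash
python3 - <<'E'
from h import *
f=[]
for i in range(6): f.append(cap('top','t3')['frame'].astype(float))
m=np.mean(f,0)[:,:,::-1]; a=m[150:215,325:415].astype(np.uint8)
cap('side','s3'); b=cv2.imread('pics/s3.png')[150:290,300:500]
w=cap('wrist','w3')
cv2.imwrite('pics/top3avg.png',m)
A=cv2.resize(a,(720,520),interpolation=cv2.INTER_CUBIC)
cv2.imwrite('pics/m3.png',A); cv2.imwrite('pics/m3s.png',np.hstack([cv2.resize(b,(428,300),interpolation=cv2.INTER_CUBIC),cv2.resize(cv2.imread('pics/w3.png'),(372,300))]))
s=r.get_state(); print(s['time'],s['ee_pos'],s['ee_rot'],s['contact_force'],s['finger_gap'])
E
```

```text
7.3833 [ 0.56191951 -0.11848824  0.06419748] [7.94799510e-05 6.85370652e-01 7.28194385e-01 1.65109418e-05] [ 0.64391949  0.61190845 -0.71037923] 0.02860140579111488[ WARN:0@3.672] global loadsave.cpp:1063 imwrite_ Unsupported depth image for selected encoder is fallbacked to CV_8U.
```

View pics/m3.png

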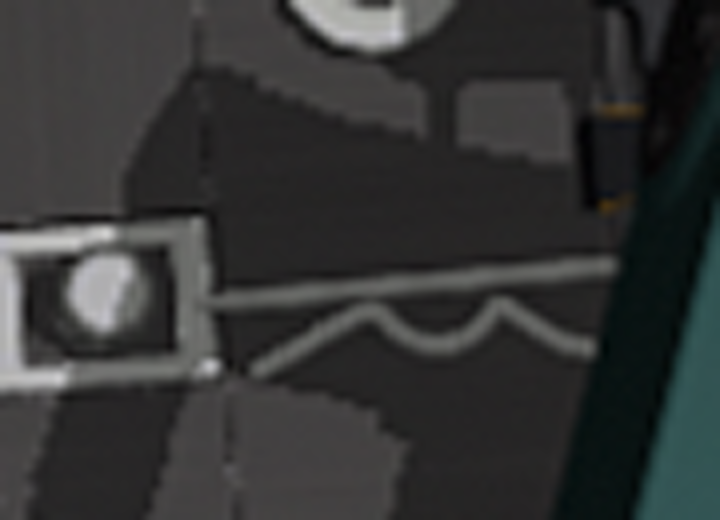

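View pics/m3s.png

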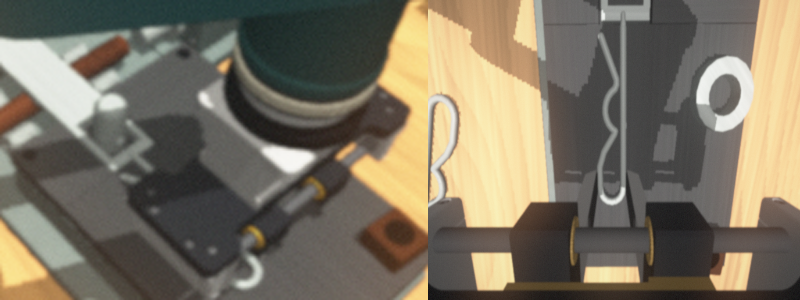

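The top crop shows the strap's eye around the pin, with the pin top at (102,292). The leg runs from (215,302) to (600,265), parallel to the strap edges. The wrist view shows the leg tip at the eye's end bar. I'll measure the lateral offset at subpixel level.

```bash
python3 - <<'E'
from h import *
np.set_printoptions(precision=4,suppress=True)
m=cv2.imread('pics/top3avg.png',0).astype(float)
pts=[]
for c in range(354,374):   # leg centroid
    rc=150+(302-(((c-325)*8+4)-215)*.096)/8-.5; rr=np.arange(int(rc)-2,int(rc)+4); w=m[rr,c]-m[rr,c].min(); w[np.abs(rr-rc)>2.2]=0
    pts.append(atz('t3',(c,(w*rr).sum()/w.sum()),.065)[:2])
pts=np.array(pts); g=np.polyfit(pts[:,1],pts[:,0],1); print('leg x=f(y)',g,'resid',np.std(pts[:,0]-np.polyval(g,pts[:,1])),'heading',np.pi/2-np.arctan(g[0]))
F=lambda u,v,z:atz('t3',(325+u/8-.44,150+v/8-.44),z)[:2]
pin=F(104,292,.096); print('pin',pin,'legx at pin y',np.polyval(g,pin[1]))
# strap edges: end corners & left corners
U=[F(0,238,.0595),F(198,217,.0595)];D=[F(0,389,.0595),F(215,371,.0595)]
for e in(U,D): v=e[0]-e[1]; print('edge',e,np.arctan2(v[1],v[0]))
c=np.mean([U[1],D[1]],0);print('strap end mid',c,'leg there',np.polyval(g,c[1]),'width',np.linalg.norm(U[1]-D[1]))
print('tip',F(212,303,.065), 'end bar outer->pin', np.linalg.norm(pin-c))
E
```

```text
leg x=f(y) [-0.0777  0.5658] resid 0.00013373631661470602 heading 1.648316084397263
pin [0.5658 0.033 ] legx at pin y 0.5632151007301711
edge [array([0.5852, 0.0612]), array([0.5902, 0.0056])] 1.6605299903560782
edge [array([0.5427, 0.0618]), array([0.5468, 0.0016])] 1.6392046698753204
strap end mid [0.5685 0.0036] leg there 0.5654974225068887 width 0.04357733965141124
tip [0.5654 0.0024] end bar outer->pin 0.029508343808712357
```

play_rows --series '[[1, [0.18, 0, 0], -0.007], [1, [0.18, 0, -0.1], -0.007], [1, [0.15, 0.5, -0.1], -0.007], [1, [0.11, 1.0, -0.1], -0.007], [1, [0.08, 1.5, -0.1], -0.007], [1, [0.05, 2.0, -0.1], -0.007], [1, [0.02, 2.4, -0.1], -0.007], [1, [0.02, 2.4, -0.1], -0.007]]'

```text
time: 8.05
ee_pos: [0.5619, -0.0931, 0.0632]
ee_rot: [-0.0, 0.687, 0.726, 0.0]
contact_force: [0.2, 0.9, -1.2]
finger_gap: 0.0288
finger_force: 30.0
```

play_rows --series '[[1, [-0.03, 0.4, 0], 0], [1, [-0.05, 0.8, 0], 0], [1, [-0.08, 1.2, 0], 0], [1, [-0.1, 1.6, 0], 0], [1, [-0.13, 2.0, 0], 0], [1, [-0.15, 2.4, 0], 0], [1, [-0.15, 2.4, 0], 0]]'

```text
time: 8.63
ee_pos: [0.5598, -0.0696, 0.0629]
ee_rot: [-0.001, 0.687, 0.726, -0.001]
contact_force: [-1.7, -0.9, -0.9]
finger_gap: 0.0289
finger_force: 30.0
```

```bash
python3 - <<'E'
from h import *
f=np.mean([cap('top','t4')['frame'].astype(float) for i in range(3)],0)[150:215,325:415,::-1].astype(np.uint8)
cap('wrist','w4'); w=cv2.imread('pics/w4.png')[0:260,170:470]
cv2.imwrite('pics/m4.png',np.hstack([cv2.resize(f,(420,303),interpolation=cv2.INTER_CUBIC),cv2.resize(w,(350,303))]))
E
```

play_rows --series '[[1, [-0.03, 0.5, 0], 0], [1, [-0.06, 1.0, 0], 0], [1, [-0.09, 1.4, 0], 0], [1, [-0.11, 1.8, 0], 0], [1, [-0.14, 2.2, 0], 0], [1, [-0.16, 2.6, 0], 0], [1, [-0.16, 2.6, 0], 0]]' --squeeze 45

```text
time: 9.42
ee_pos: [0.5578, -0.0441, 0.0629]
ee_rot: [-0.001, 0.688, 0.726, -0.001]
contact_force: [-5.0, 0.6, -0.6]
finger_gap: 0.0284
finger_force: 45.1
```

play_rows --series '[[1, [-0.03, 0.5, 0], 0], [1, [-0.06, 1.0, 0], 0], [1, [-0.09, 1.4, 0], 0], [1, [-0.11, 1.8, 0], 0], [1, [-0.13, 2.1, 0], 0], [1, [-0.14, 2.3, 0], 0], [1, [-0.14, 2.3, 0], 0], [1, [-0.14, 2.3, 0], 0]]'

```text
time: 10.08
ee_pos: [0.5576, -0.0253, 0.0635]
ee_rot: [0.003, 0.688, 0.726, -0.003]
contact_force: [-3.3, -10.5, 0.1]
finger_gap: 0.0288
finger_force: 45.1
```

play_rows --series '[[1, [0, 0.2, 0], 0], [1, [0, 0.4, 0], 0], [1, [0, 0.6, 0], 0], [1, [0, 0.6, 0], 0], [1, [0, 0.6, 0], 0]]'

```text
time: 10.5
ee_pos: [0.5571, -0.0245, 0.0637]
ee_rot: [0.006, 0.689, 0.725, -0.007]
contact_force: [-5.4, -20.3, 0.8]
finger_gap: 0.0285
finger_force: 45.1
```

play_rows --series '[[1, [0, -0.7, 0], 0], [1, [0, -0.8, 0], 0], [0.2, [0, -0.8, 0], 0], [0.2, [0, -0.8, 0], 0], [0.2, [0, -0.8, 0], 0], [0.2, [0, -0.8, 0], 0], [0.2, [0, -0.8, 2.0], 0], [0.2, [0, -0.8, 6.0], 0], [0.2, [0, -4.0, 9.0], 0], [0.2, [0, -8.0, 11.0], 0], [0.2, [0, -11.0, 11.0], 0], [1, [0, -11.0, 11.0], 0], [1, [0, -11.0, 11.0], 0], [1, [0, -11.0, 11.0], 0], [1, [0, -11.0, 11.0], 0]]'

```text
time: 11.75
ee_pos: [0.5574, -0.1238, 0.1724]
ee_rot: [-0.001, 0.687, 0.726, 0.0]
contact_force: [0.1, -0.5, 0.1]
finger_gap: 0.0144
finger_force: 0.0
```

```bash
python3 - <<'E'
from h import *
f=np.mean([cap('top','t5')['frame'].astype(float) for i in range(6)],0)[:,:,::-1]
np.save('pics/t5.npy',f)
cap('wrist','w5'); w=cv2.imread('pics/w5.png')[0:240,160:480]
cap('side','s5'); b=cv2.imread('pics/s5.png')[160:280,300:460]
a=f[155:215,310:410].astype(np.uint8)
cv2.imwrite('pics/m5.png',np.vstack([cv2.resize(a,(600,360),interpolation=cv2.INTER_CUBIC),np.hstack([cv2.resize(w,(300,225)),cv2.resize(b,(300,225))])]))
s=r.get_state(); print(s['time'],s['ee_pos'],s['contact_force'])
E
```

```text
12.15 [ 0.55758056 -0.12484879  0.17314983] [-0.08626958  0.00259815 -0.02221629]
```

View pics/m5.png

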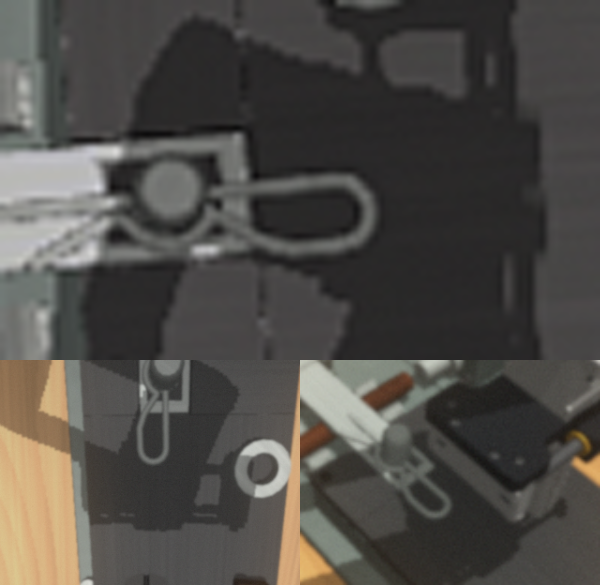

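The picture shows the leg through the pin, with the bow around the pin's -x side and the eye back at (376,210). I'll check the numbers for fully home.

```bash
python3 - <<'E'
from h import *
np.set_printoptions(precision=4,suppress=True)
F=lambda u,v,z:atz('t5',(310+u/6-.42,155+v/6-.42),z)[:2]
pin=F(172,189,.096); eye=F(377,210,.064); h=1.64
d=eye-pin; ux=np.array([np.cos(h),np.sin(h)]); uy=np.array([-ux[1],ux[0]])
print(pin,eye,'along',d@ux,'lat',d@uy)
bow=F(175,246,.064)-pin; print('bow',bow@ux,bow@uy)
V=lambda u,v,z:atz('w5',(160+u*320/300,v*240/225*1.0),z)[:2]
print('wrist eye',V(153,103,.064))
E
```

```text
[0.5658 0.0315] [ 0.56  -0.045] along -0.07591759495410651 lat 0.0110720348895625
bow -0.00019240985581921098 0.018080196043452346
wrist eye [ 0.5602 -0.0452]
```

Eye back is 76 mm behind the pin (77 is home), and the bow is centred to 0.2 mm. One confirming push on the eye with shut fingers.

play_rows --series '[[1, [0.25, 2.5, 0], 0], [1, [0.25, 4.5, -3.0], 0], [1, [0.25, 4.8, -7.0], 0], [1, [0.25, 4.8, -10.0], 0], [1, [0.25, 4.8, -10.8], 0], [1, [0.25, 5.2, -10.8], 0], [1, [0.25, 5.6, -10.8], 0], [1, [0.25, 6.0, -10.8], 0], [1, [0.25, 6.4, -10.8], 0], [1, [0.25, 6.8, -10.8], 0], [1, [0.25, 7.1, -10.8], 0], [1, [0.25, 7.1, -10.8], 0]]'

```text
time: 13.15
ee_pos: [0.5605, -0.0537, 0.0658]
ee_rot: [0.0, 0.687, 0.726, 0.0]
contact_force: [-0.2, 0.6, 0.9]
finger_gap: 0.0004
finger_force: 0.1
```

play_rows --series '[[1, [0, 0.1, -0.2], 0], [1, [0, 0.3, -0.2], 0], [1, [0, 0.5, -0.2], 0], [1, [-0.02, 0.7, -0.2], 0], [1, [-0.03, 0.9, -0.2], 0], [1, [-0.03, 0.9, -0.2], 0], [1, [-0.03, 0.9, -0.2], 0]]'

```text
time: 13.73
ee_pos: [0.5611, -0.05, 0.0655]
ee_rot: [0.004, 0.688, 0.725, -0.002]
contact_force: [-0.9, -9.6, 7.6]
finger_gap: 0.0005
finger_force: 4.4
```

The fingertip is riding on the wire's upper half (fz 7.6 N), so I back off, lower and push again.

play_rows --series '[[1, [0, -1.0, 0], 0], [1, [0, -1.6, 0], 0], [1, [0, -1.6, -0.1], 0], [1, [0, -1.6, -0.1], 0]]'

```text
time: 14.07
ee_pos: [0.559, -0.0611, 0.0611]
ee_rot: [-0.001, 0.688, 0.726, -0.0]
contact_force: [0.0, -0.8, -0.8]
finger_gap: 0.0004
finger_force: 0.0
```

play_rows --series '[[1, [0.15, 0.4, 0.07], 0], [1, [0.15, 0.8, 0.07], 0], [1, [0.15, 1.1, 0.07], 0], [1, [0.15, 1.4, 0.07], 0], [1, [0.15, 1.6, 0.07], 0], [1, [0.15, 1.8, 0.07], 0], [1, [0.15, 1.8, 0.07], 0]]'

```text
time: 14.65
ee_pos: [0.561, -0.0522, 0.0632]
ee_rot: [0.006, 0.688, 0.725, -0.007]
contact_force: [-0.8, -21.4, -0.7]
finger_gap: 0.0006
finger_force: 10.3
```

A level push of 21 N gives no movement, so the clip is fully home. Now I retreat and do a final numeric check.

play_rows --series '[[1, [0, -1.5, 0], 0], [1, [0, -2.5, 0.5], 0], [1, [0, -3.0, 4.0], 0], [1, [0, -5.0, 8.0], 0], [1, [0, -7.0, 11.0], 0], [1, [0, -7.2, 11.0], 0], [1, [0, -7.2, 11.0], 0], [1, [0, -7.2, 11.0], 0]]'

```text
time: 15.32
ee_pos: [0.561, -0.1145, 0.1724]
ee_rot: [-0.001, 0.688, 0.726, 0.0]
contact_force: [1.3, 0.6, -0.8]
finger_gap: 0.0002
finger_force: 0.0
```

```bash
python3 - <<'E'
from h import *
f=np.mean([cap('top','t6')['frame'].astype(float) for i in range(6)],0)[:,:,::-1]
d=np.abs(f-np.load('pics/t5.npy')).max(2)
for n,(a,b,c,e) in dict(clip=(170,205,315,375),bolt=(145,240,290,314),ring=(130,160,358,386),button=(85,112,280,308)).items():
    print(n,d[a:b,c:e].max(),(d[a:b,c:e]>25).sum())
s=r.get_state(); print(s['time'],s['ee_pos'],s['contact_force'])
r.finish_job()
E
```

```text
clip 110.33333333333333 267
bolt 82.49999999999999 67
ring 94.49999999999999 74
button 4.333333333333334 0
15.6167 [ 0.56066361 -0.11443065  0.17139588] [-0.33661674  0.86702906  0.01322087]
the job is handed in; nothing more can be done
```

I handed the job in at 15.6 s: strap flat with its eye around the pin, R-clip pushed home to a firm stop (21 N, no movement) with its bow over the pin, red button untouched. My last before/after image check did not cleanly confirm the clip, bolt and ring. Their pixels had changed, which I put down to the arm's moving shadow, and I did not look again before handing in.

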